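Park a milling blank in the sloped rack

ROBOT

A 6-joint arm with a two-finger parallel gripper is mounted at the origin on the work surface. World frame = base frame: x ahead of the robot, y to its left, z up, the work surface at z = 0. Lengths are in mm, angles in rad, forces in N, time in s.
With the tool pointing down it reaches from about 300 to 875 mm from the base axis. Payload 6.4 kg.
Tool frame: the origin (TCP) lies midway between the tips of the shut fingers; the grasp point (between the pads) lies pinch_z behind it (pinch_z is the distance from the TCP to the grasp point, in mm); y points along the fingers, z is the direction in which the jaws open and shut, and the axes are right-handed (so a half turn about y gives the same grasp; the last joint's range is limited). The gripper opens to 85 mm and grips with 20 to 120 N. Pads are 22 mm wide; open, the fingers measure 114 mm over their backs; the gripper's body (76 mm by 85 mm) begins 54 mm behind the grasp point. The pads swing forward as they close: fully open they stand 13 mm farther back than shut.
Start: joints at [0.938, 0.181, 1.607, -0, 1.354, -0.206], TCP at [238.017, 523.439, 207.288] pointing down, gripper open.
Joint ranges: [-2.99, 2.99], [-0.89, 2.07], [0.3, 2.58], [-1.14, 4.28], [0, 2.63], [-3.12, 3.12]. Speed limits (rad/s): [2.57, 2.57, 3.01, 3.14, 3.14, 3.14].

INTERFACE

Orientations are given as a unit quaternion [w, x, y, z].
In Python, from rig import * gives the robot as it stands.
- The arm moves only by the tool apply_moves, never from a script. Its argument "series" is a list of rows, each a list of 2 entries, a list of its own where there are three numbers: the shift along the tool's x, y, z in mm, then the turn, a rotation vector about the tool's x, y, z in degrees. In form: [[[x, y, z], [ax, ay, az]], ...]. A call has exactly 8 rows; each row is the pose to reach, as a shift and turn from the pose commanded when the call began, along the tool's axes at that moment; what a row does not reach only later rows make up. A row lasts 1/12 s, in which the tool goes at most 41.7 mm and 7.16 degrees, less where a joint would pass 70% of its speed; a pose out of reach is approached as far as the arm can. A call with a gripper value outside its range is refused whole. "grip" is the opening, from -1 (shut) to 1 (fully open), so that 0 is half open, set as the call begins (left out, the last holds). The fingers move at their own pace and stop on an object; "newtons" is the grip in N (left out, the last holds). Time passes only in rows, so rows that repeat a pose let the fingers close, or fill a call up. It gives the time, the measured TCP pose, the force and the opening at its end, in the units of the state.
- sense(): the state, without advancing time (a new reading comes with each control period).
- grab_frame(name): name is "scene" or "top" or "wrist"; returns a dict with "img" (420x560x3 uint8, red, green, blue), "fx", "fy", "cx", "cy" (pixels), "distortion" ([k1, k2, p1, p2, k3] as OpenCV has them; the pictures are not rectified), "eye" and "orientation" of the camera in the world; the wrist camera has in their place "hand_eye" (4x4, takes a point from camera to tool coordinates, whose origin is the TCP and whose axes are the tool frame's). Camera axes: x right, y down, z forward; pixel columns grow to the right and rows downward; lengths in mm; the calibration is good to about 2 mm. A picture is of the moment at which its call begins: read the wrist's pose just before it. There is no depth.
- hand_in(): hands the job in, once; it reports no verdict.
The state is a dict: "clock": time; "qpos": joint angles; "dq": joint speeds; "tau": joint torques, N m; "tcp_pos": TCP position; "orientation": TCP orientation; "ft_force": force on the tool from outside, world axes, zero at the start; "ft_torque": the same for the moment, N m; "grip_width": finger opening in mm.
Only numpy, scipy, OpenCV 4.12 (cv2) and the standard library are available. Lean on these libraries where they do the work, as an engineer would, in place of code of your own. Each camera call takes 0.05 s, during which the arm holds its last target.

TASK

Park the white zirconia milling blank: with your fingertips, roll it gently up its own sloped gutter, over the orange sill, to the black padded stop at the high end, so that it stays in the seat behind the sill and does not roll back when you let go. It is chalky and chips easily, so only push it: never lift it, never squeeze or press it hard, and never let it run away down the slope. Leave the blue wax blank waiting at the low end of the other gutter, and do not disturb the plaster cast, the jar or the spatula.

Things in the scene. Friction and masses are not known exactly. Their poses are not given: they have to be found in the camera images.
- gutters: Two parallel fixed aluminium gutters on the rack, tilted 8 degrees. Frame: x uphill along them, y across, z square off their floor; origin midway between them at floor level, about 52 mm above the bench. Centre lines at y = +45 and -45 mm; each is 22.5 mm wide inside, floor at z = 0, with 3 mm side walls up to z = 30 mm, running from x = -161 to 182 mm, open on top.
- lip (a point): Middle of the rack's low end: gutters' frame x = -155, y = 0, z = 15 mm. It marks the top inner edge of the black rubber lip, 15 mm high and 6 mm thick, that closes the low end of each gutter. A blank let go below the crest of the sill rolls back to it.
- sill (a point): Crest of the orange sills, midway between the gutters: gutters' frame x = 88, y = 0, z = 5 mm. In each gutter the sill is a ramp that starts at x = 48 mm, rises 5 mm to the crest, then drops 5 mm square to the floor of the seat; its orange tabs show on the outside of the walls, from x = 72 to 88 mm.
- stop_face (a point): Face of the padded stops, midway between the gutters: gutters' frame x = 162, y = 0, z = 49 mm. Each gutter ends in a rigid plate, up to z = 78 mm, with a black rubber pad before it from z = 24 to 74 mm on a spring plunger that gives 8 mm (12 N at 8 mm), then is rigid.
- seat_a (a point): Where the centre of a blank parked in the gutter at y = +45 mm lies: gutters' frame x = 110, z = 49 mm. It may roll 3 mm between the sill's drop and the pad; gravity keeps it against the sill.
- seat_b (a point): The same for the gutter at y = -45 mm.
- zirconia_blank: White milling blank, a disc 98 mm across on edge in either gutter (varies), loose, 0.3 to 0.5 kg, 20 mm thick; its rim is a 10 mm wide flange at mid-thickness, the faces are 94 mm across. Origin: its centre. Its y is the disc's axis; x and z turn as it rolls. It starts against the rubber lip, centre at x = -120, z = 49 mm in the gutters' frame. A push of 1 to 5 N rolls it.
- wax_blank: The blue wax milling blank, same shape and size, about 0.15 kg, loose, on edge at the low end of the other gutter. Origin at its centre. Not to be disturbed.
- cast: Plaster cast of a dental arch, yellowish with white teeth, 64 x 62 x 30 mm, loose on the bench beside the rack. Origin at the centre of its underside. Not to be disturbed.
- jar: Amber glass jar with a black cap, 48 mm across, 58 mm high, loose on the bench beside the rack. Origin at the centre of its underside. Not to be disturbed.
- spatula: Plaster spatula, dark wooden handle and narrow steel blade, lying on the bench beyond the low end of the rack, 210 mm long, 22 mm wide, 20 mm high, loose. Origin at the middle of its underside, x along it. Not to be disturbed.
There are look-alikes about, which are no part of the job. Of the things that look like the zirconia_blank, the smallest one is meant.

How it is judged:
By the outcome, as a careful person would: the job done as asked, in the order asked, and still so for the second after the job is handed in, with the robot touching nothing.
It also fails if it takes over 45 s, if anything falls off the work surface, if the arm or the gripper's body presses on something with over 40 N, if the wrist force passes 120 N, or if a joint passes its speed limit or range.

## Working session

There is one attempt and no reset: what is moved stays moved. The work goes in short steps, Python scripts to look and compute and a tool call to move; the robot and the scene stay as the last step left them, time stands still between calls to the robot, and variables do not carry over. Pictures are saved under pics/ and viewed, and the job is handed in when it is done.

Besides the shell and the picture viewer there is one more tool, called after "Emit:" as name(argument=value, ...) on one line, values as JSON. apply_moves: Moves the arm, as the interface text tells. Its arguments: {"type":"object","properties":{"series":{"type":"array","items":{"type":"array"}},"grip":{"type":"number"},"newtons":{"type":"number"}},"required":["series"]}

```bash
ls; mkdir -p pics; python3 - <<'E'
from rig import *
import cv2,pickle
s=sense(); print(s)
for n in("scene","top","wrist"):
    f=grab_frame(n); cv2.imwrite(f"pics/{n}0.png",f["img"][:,:,::-1]); pickle.dump(f,open(f"{n}0.pkl","wb"))
    print(n,{k:v for k,v in f.items() if k!="img"})
E
```

```text
pics
{'clock': 0.0, 'qpos': array([ 9.37682303e-01,  1.81531717e-01,  1.60800672e+00, -4.59211933e-05,
        1.35381019e+00, -2.06305364e-01]), 'dq': array([ 0.00011219,  0.00170234,  0.0010082 , -0.00056089, -0.00191169,
        0.00048074]), 'tau': array([-1.55224247e-03, -4.44860137e+01, -3.51341736e+01, -3.92022430e-04,
        8.74133839e-03,  1.05968951e-05]), 'tcp_pos': array([237.67075292, 522.92389415, 206.39006231]), 'orientation': array([-0.69049354,  0.69164036, -0.14999191,  0.14951489]), 'ft_force': array([-0.41572294, -0.67609786,  0.90236864]), 'ft_torque': array([-0.00556027,  0.00352864, -0.04644353]), 'grip_width': 85.35073151116393}
scene {'fx': 399.1951073830588, 'fy': 399.1951073830588, 'cx': 269.687376466514, 'cy': 206.55461102585272, 'distortion': array([-0.01742318,  0.        ,  0.        ,  0.        ,  0.        ]), 'eye': array([1132.81431658,  210.4870831 ,  716.44749316]), 'orientation': array([-0.18788898,  0.50873353,  0.78508547, -0.29921352])}
top {'fx': 459.44332745184545, 'fy': 459.44332745184545, 'cx': 277.28978980574374, 'cy': 215.66531501995553, 'distortion': array([-0.03940034,  0.        ,  0.        ,  0.        ,  0.        ]), 'eye': array([457.01846896, -36.09692848, 992.98462501]), 'orientation': array([ 0.06547762, -0.69457184,  0.71360618, -0.0636307 ])}
wrist {'fx': 331.24998033223875, 'fy': 331.24998033223875, 'cx': 274.1393450837466, 'cy': 209.39387808707122, 'distortion': array([-0.06355251,  0.        ,  0.        ,  0.        ,  0.        ]), 'hand_eye': array([[ 6.16968600e-04,  9.55764108e-01,  2.94133623e-01,
        -7.45377149e+01],
       [ 9.83970795e-05, -2.94133736e-01,  9.55764268e-01,
        -1.67265327e+02],
       [ 9.99999805e-01, -5.60734653e-04, -2.75515676e-04,
        -5.54473853e-01],
       [ 0.00000000e+00,  0.00000000e+00,  0.00000000e+00,
         1.00000000e+00]])}
```

View pics/scene0.png

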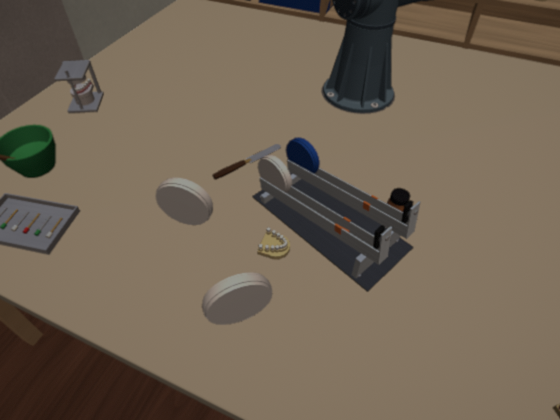

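View pics/top0.png

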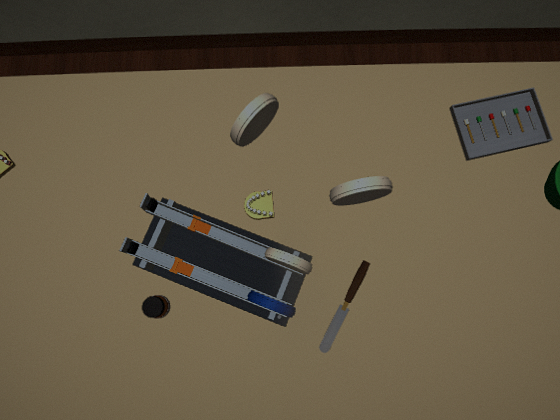

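View pics/wrist0.png

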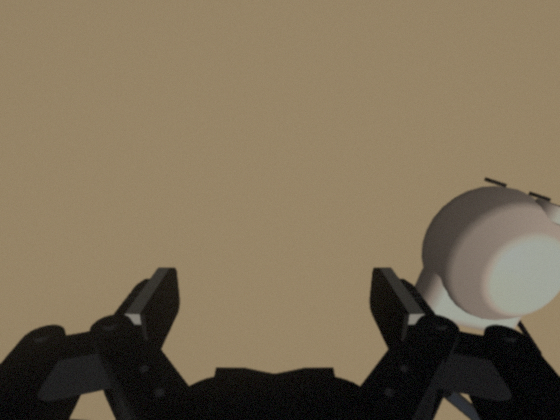

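The white blank in the gutter lies at about (288,261) in the top view, with the wax one at (270,303). The stops are at the left, around (130–150, 205–245), and the orange sills at (200,227) and (182,268). I'll zoom in for measurements.

```bash
python3 - <<'E'
import cv2,pickle
f=pickle.load(open("top0.pkl","rb"));im=f["img"][:,:,::-1][185:335,115:325]
cv2.imwrite("pics/topz.png",cv2.resize(im,None,fx=3.8,fy=3.8,interpolation=cv2.INTER_CUBIC))
f=pickle.load(open("scene0.pkl","rb"));im=f["img"][:,:,::-1][125:285,240:430]
cv2.imwrite("pics/scenez.png",cv2.resize(im,None,fx=3.7,fy=3.7,interpolation=cv2.INTER_CUBIC))
E
```

```text
(no output)
```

View pics/topz.png

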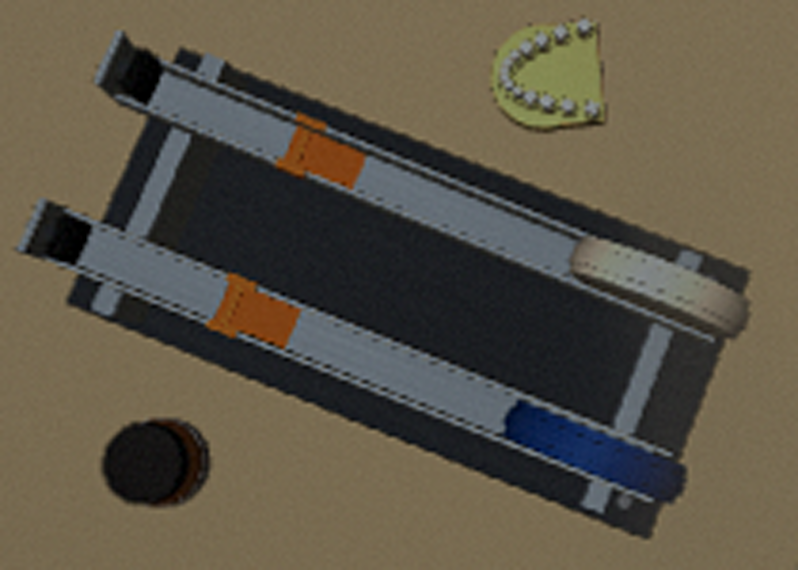

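View pics/scenez.png

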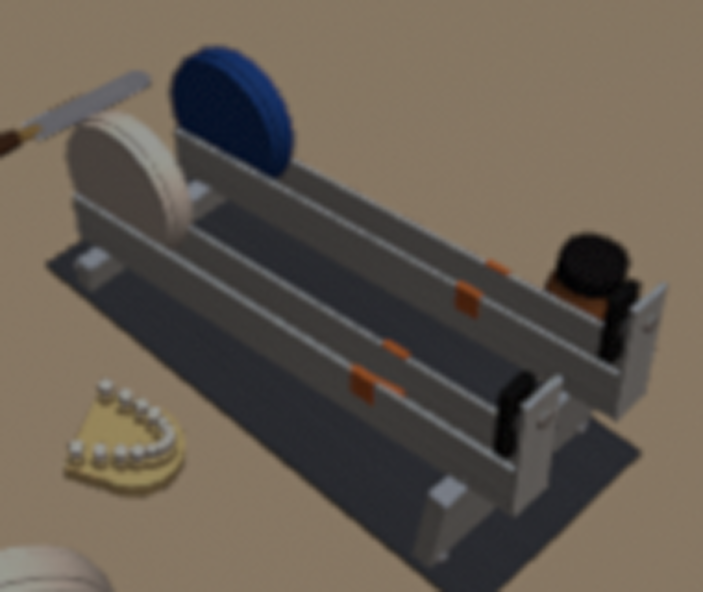

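```bash
cat > h.py <<'E'
import numpy as np,cv2,pickle
from scipy.spatial.transform import Rotation as R
from scipy.optimize import least_squares
def quat(q): return R.from_quat([q[1],q[2],q[3],q[0]])
def cam(f):
    Rw=quat(f["orientation"]).as_matrix() # cam->world
    K=np.array([[f["fx"],0,f["cx"]],[0,f["fy"],f["cy"]],[0,0,1]])
    return Rw,np.array(f["eye"]),K,np.array(f["distortion"])
def wcam(f,s):
    T=np.eye(4);T[:3,:3]=quat(s["orientation"]).as_matrix();T[:3,3]=s["tcp_pos"]
    M=T@f["hand_eye"]
    U,_,V=np.linalg.svd(M[:3,:3])
    K=np.array([[f["fx"],0,f["cx"]],[0,f["fy"],f["cy"]],[0,0,1]])
    return U@V,M[:3,3],K,np.array(f["distortion"])
def proj(c,P):
    Rw,e,K,d=c; P=np.atleast_2d(P).astype(float)
    rv,_=cv2.Rodrigues(Rw.T); return cv2.projectPoints(P,rv,-Rw.T@e,K,d)[0][:,0]
def rayz(c,uv,z):
    Rw,e,K,d=c
    n=cv2.undistortPoints(np.array(uv,float).reshape(-1,1,2),K,d)[:,0]
    D=np.c_[n,np.ones(len(n))]@Rw.T
    return e+D*((z-e[2])/D[:,2])[:,None]
def G(x,y,yaw,z=52,t=8): # gutters frame->world
    return R.from_euler('ZY',[yaw,-t],degrees=True).as_matrix(),np.array([x,y,z])
E
python3 - <<'E'
from h import *
c=cam(pickle.load(open("top0.pkl","rb")))
z=lambda u,v:(115+u/3.8,185+v/3.8)
names=[("ramp A",z(358,172)),("ramp B",z(290,330)),("white",z(660,285)),("wax",z(597,455))]
for n,p in names: print(n,rayz(c,[p],60)[0].round(1))
E
```

```text
ramp A [602.9 104.8  60. ]
ramp B [518.7 141.2  60. ]
white [537.4 -56.6  60. ]
wax [449.  -20.8  60. ]
```

```bash
cat > fit.py <<'E'
from h import *
ct=cam(pickle.load(open("top0.pkl","rb")));cs=cam(pickle.load(open("scene0.pkl","rb")))
T=[((713,340),(-161,-30.75,30)),((652,502),(-161,59.25,30)),((289,140),(88,-45,30)),((314,150),(72,-45,30)),((219,301),(88,45,30)),((245,310),(72,45,30))]
S=[((74,198),(-161,-59.25,30)),((177,130),(-161,30.75,30)),((352,364),(72,-60,30)),((377,375),(88,-60,30)),((457,282),(72,30,30)),((482,292),(88,30,30))]
tp=np.array([(115+a/3.8,185+b/3.8) for (a,b),_ in T]);tP=np.array([p for _,p in T])
sp=np.array([(240+a/3.7,125+b/3.7) for (a,b),_ in S]);sP=np.array([p for _,p in S])
def res(v,w=0):
    Rg,o=G(*v[:4])
    return np.r_[(proj(ct,tP@Rg.T+o)-tp).ravel(),(proj(cs,sP@Rg.T+o)-sp).ravel()]
r=least_squares(res,[560,40,67,52],loss='soft_l1')
print(r.x,res(r.x).reshape(-1,2).round(1).tolist())
np.save("g.npy",r.x)
Rg,o=G(*r.x[:4])
# white blank check
for n,c,im,(x0,y0,k) in(("topz",ct,0,(115,185,3.8)),("scenez",cs,0,(240,125,3.7))):
    img=cv2.imread(f"pics/{n}.png")
    a=np.linspace(0,2*np.pi,60)
    for y in(-45,45):
        for P,col in((np.c_[-120+49*np.cos(a),0*a+y,49+49*np.sin(a)],(0,255,0)),(np.c_[np.linspace(-161,182,40),0*a[:40]+y+14.25,0*a[:40]+30],(0,0,255)),(np.c_[np.linspace(-161,182,40),0*a[:40]+y-14.25,0*a[:40]+30],(0,0,255)),([[162,y,74],[162,y,24],[48,y,0],[88,y,5]],(255,0,255))):
            for q in proj(c,np.array(P)@Rg.T+o): cv2.circle(img,(int((q[0]-x0)*k),int((q[1]-y0)*k)),2,col,-1)
    cv2.imwrite(f"pics/{n}_o.png",img)
E
python3 fit.py
```

```text
[541.87485523  79.18982762  67.25445736  52.24039049] [[-0.2, 0.3], [-0.1, 0.0], [-1.2, 0.0], [-0.3, 0.4], [-0.8, -0.1], [-0.0, 0.6], [-0.9, -1.7], [-1.4, -1.1], [0.1, 0.6], [-0.5, 1.4], [-0.2, -0.1], [-0.7, 0.5]]
```

View pics/topz_o.png

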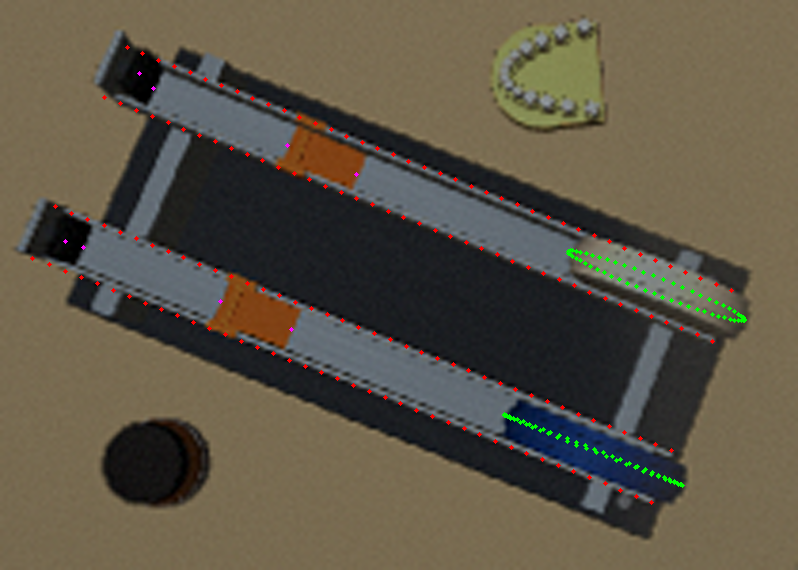

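View pics/scenez_o.png

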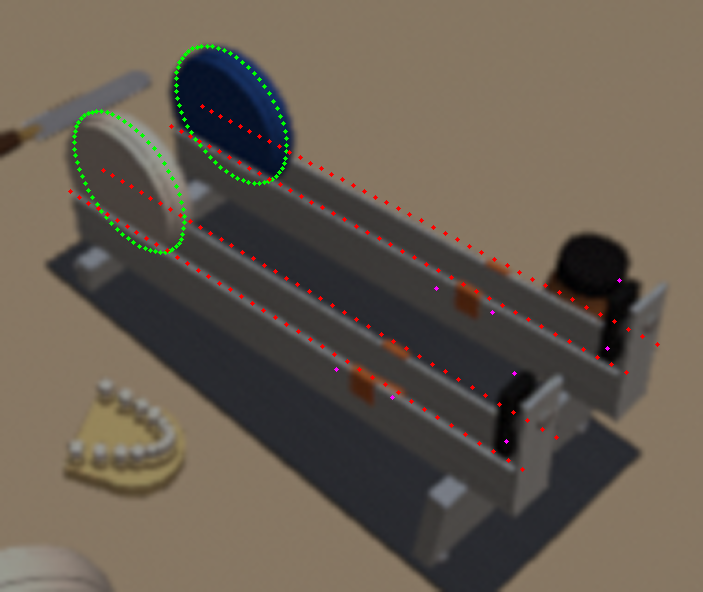

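```bash
cat > plan.py <<'E'
from h import *
g=np.load("g.npy");Rg,og=G(*g[:4])
TAU=7
def toolR(sign=1,tau=TAU):
    t=np.radians(tau); x=sign*np.array([np.cos(t),0,np.sin(t)]); y=np.array([np.sin(t),0,-np.cos(t)])
    return Rg@np.c_[x,y,np.cross(x,y)]
def tcp_for(xc,zc=49,gap=0,t=4.5,up=0,y=-45,half=11):
    a=np.radians(TAU);tx=np.array([np.cos(a),0,np.sin(a)]);ty=np.array([np.sin(a),0,-np.cos(a)])
    P=np.array([xc,y,zc])-(49+half+gap)*tx+t*ty+np.array([0,0,up])
    return Rg@P+og
def delta(p0,R0,p1,R1):
    return R0.T@(p1-p0), R.from_matrix(R0.T@R1).as_rotvec(degrees=True)
def gf(p): return Rg.T@(p-og)
E
python3 - <<'E'
from plan import *
from rig import sense
s=sense();R0=quat(s["orientation"]).as_matrix();p0=np.array([238.017,523.439,207.288])
np.set_printoptions(precision=2,suppress=True)
print("R0\n",R0,"\nRg\n",Rg,og)
for sg in(1,-1):
    for gap,up in((25,150),(25,0)):
        p=tcp_for(-120,gap=gap,up=up);print(sg,p,delta(p0,R0,p,toolR(sg)))
print(tcp_for(110))
E
```

```text
R0
 [[ 0.91 -0.    0.41]
 [-0.41 -0.    0.91]
 [-0.   -1.   -0.  ]] 
Rg
 [[ 0.38 -0.92 -0.05]
 [ 0.91  0.39 -0.13]
 [ 0.14  0.    0.99]] [541.87  79.19  52.24]
1 [ 495.43 -147.99  206.26] (array([ 512.28,    1.56, -504.62]), array([ 12.04, -91.13, -11.72]))
1 [ 503.5  -128.73   57.72] (array([ 511.69,  150.07, -483.56]), array([ 12.04, -91.13, -11.72]))
-1 [ 495.43 -147.99  206.26] (array([ 512.28,    1.56, -504.62]), array([11.62, 87.73, 11.95]))
-1 [ 503.5  -128.73   57.72] (array([ 511.69,  150.07, -483.56]), array([11.62, 87.73, 11.95]))
[600.9  103.59  96.2 ]
```

Emit:
apply_moves(series=[[[21,-6,-21],[0.5,-3.8,-0.5]],[[43,-12,-42],[1,-7.6,-1]],[[64,-18,-63],[1.5,-11.4,-1.5]],[[85,-24,-84],[2,-15.2,-2]],[[107,-30,-105],[2.5,-19,-2.5]],[[128,-36,-126],[3,-22.8,-3]],[[149,-42,-147],[3.5,-26.6,-3.4]],[[171,-48,-168],[4,-30.4,-3.9]]], grip=-1, newtons=20)

```text
clock: 0.82
tcp_pos: [324.0, 298.5, 255.3]
orientation: [0.724, -0.686, -0.067, 0.01]
ft_force: [0.3, 0.2, 0.5]
grip_width: 0.3
```

```bash
cat > st.py <<'E'
from plan import *
from rig import sense
import sys
np.set_printoptions(precision=2,suppress=True)
s=sense();R0=quat(s["orientation"]).as_matrix();p0=s["tcp_pos"]
gap,up=float(sys.argv[1]),float(sys.argv[2]); xc=float(sys.argv[3]) if len(sys.argv)>3 else -120
p1=tcp_for(xc,gap=gap,up=up)
print("t",s["clock"],"tcp",p0,"gut",gf(p0),"F",s["ft_force"],"Fg",Rg.T@s["ft_force"],"w",s["grip_width"],"q",s["qpos"],"dq",s["dq"])
print("target",p1,"delta",*delta(p0,R0,p1,toolR()))
E
python3 st.py 25 150
```

```text
t 0.8167 tcp [324.   298.49 255.35] gut [145.12 285.72 184.71] F [0.35 0.19 0.52] Fg [ 0.38 -0.25  0.48] w 0.28834624715270707 q [ 0.46 -0.26  1.94  0.02  1.37 -1.22] dq [-0.96 -0.56  0.3   0.14  0.12 -1.76]
target [ 495.43 -147.99  206.26] delta [ 118.64   36.46 -464.47] [  7.98 -60.5   -7.74]
```

Emit:
apply_moves(series=[[[7,0,-28],[0.5,-3.7,-0.5]],[[14,0,-56],[1,-7.4,-1]],[[21,0,-84],[1.5,-11.1,-1.5]],[[28,0,-112],[2,-14.8,-2]],[[35,0,-140],[2.5,-18.5,-2.4]],[[42,0,-168],[3,-22.2,-2.9]],[[49,0,-196],[3.5,-25.9,-3.4]],[[56,0,-224],[4,-29.6,-3.9]]])

```text
clock: 1.48
tcp_pos: [403.4, 81.6, 249.0]
orientation: [0.706, -0.633, -0.272, 0.162]
ft_force: [-0.1, -0.1, 0.4]
grip_width: -0.1
```

```bash
python3 st.py 25 150
```

```text
t 1.4833 tcp [403.44  81.57 249.  ] gut [-23.45 128.59 201.99] F [-0.14 -0.07  0.44] Fg [-0.06  0.1   0.46] w -0.1029276413698503 q [-0.24 -0.37  2.04  0.17  1.39 -2.46] dq [-1.01  0.2  -0.1   0.24  0.07 -1.8 ]
target [ 495.43 -147.99  206.26] delta [ -65.73   19.27 -241.44] [  4.1  -30.94  -3.77]
```

```bash
sed -i 's/toolR(sign=1/toolR(sign=-1/' plan.py; python3 st.py 25 150; python3 - <<'E'
from plan import *
from rig import sense
from scipy.spatial.transform import Slerp
np.set_printoptions(precision=1,suppress=True)
s=sense();R0=quat(s["orientation"]).as_matrix()
E
```

```text
t 1.4833 tcp [403.44  81.57 249.  ] gut [-23.45 128.59 201.99] F [-0.14 -0.07  0.44] Fg [-0.06  0.1   0.46] w -0.1029276413698503 q [-0.24 -0.37  2.04  0.17  1.39 -2.46] dq [-1.01  0.2  -0.1   0.24  0.07 -1.8 ]
target [ 495.43 -147.99  206.26] delta [ -65.73   19.27 -241.44] [  5.03 148.89   5.47]
```

Emit:
apply_moves(series=[[[-4,0,-15],[0.2,6.2,0.2]],[[-8,0,-30],[0.4,12.4,0.5]],[[-12,0,-45],[0.6,18.6,0.7]],[[-16,0,-60],[0.8,24.8,0.9]],[[-21,0,-75],[1,31,1.1]],[[-25,0,-90],[1.3,37.2,1.4]],[[-29,0,-105],[1.5,43.4,1.6]],[[-33,0,-121],[1.7,49.6,1.8]]])

```text
clock: 2.15
tcp_pos: [447.9, -34.3, 236.7]
orientation: [0.761, -0.636, 0.065, -0.106]
ft_force: [0.3, 0.6, 0.1]
grip_width: -0.2
```

```bash
python3 st.py 25 150
```

```text
t 2.15 tcp [447.91 -34.31 236.7 ] gut [-113.96   42.77  202.29] F [0.34 0.56 0.07] Fg [ 0.65 -0.09 -0.02] w -0.16251771474709045 q [-0.49 -0.18  1.92  0.19  1.41 -1.85] dq [-0.34  0.34 -0.24  0.03  0.02  0.94]
target [ 495.43 -147.99  206.26] delta [  72.72   14.6  -102.98] [ 3.38 98.79  3.59]
```

Emit:
apply_moves(series=[[[9,0,-13],[0.2,6.2,0.2]],[[18,0,-26],[0.4,12.4,0.5]],[[27,0,-39],[0.6,18.6,0.7]],[[36,0,-52],[0.8,24.8,0.9]],[[45,0,-65],[1,31,1.1]],[[55,0,-78],[1.3,37.2,1.4]],[[64,0,-91],[1.5,43.4,1.6]],[[73,0,-103],[1.7,49.6,1.8]]])

```text
clock: 2.82
tcp_pos: [495.2, -150.4, 220.6]
orientation: [0.674, -0.521, 0.387, -0.353]
ft_force: [0.4, 0.5, -0.0]
grip_width: 0.1
```

```bash
python3 st.py 25 150
```

```text
t 2.8167 tcp [ 495.24 -150.44  220.6 ] gut [-204.13  -45.77  198.7 ] F [ 0.36  0.54 -0.04] Fg [ 0.63 -0.12 -0.13] w 0.0679050162534891 q [-0.67  0.05  1.74  0.21  1.43 -1.17] dq [-0.2   0.34 -0.3   0.04  0.02  1.08]
target [ 495.43 -147.99  206.26] delta [ 0.14 14.52 -1.05] [ 1.69 49.18  1.78]
```

Emit:
apply_moves(series=[[[0,2,0],[0.2,6.2,0.2]],[[0,4,0],[0.4,12.4,0.4]],[[0,6,0],[0.6,18.6,0.7]],[[0,8,0],[0.8,24.8,0.9]],[[0,10,0],[1,31,1.1]],[[0,12,0],[1.3,37.2,1.3]],[[0,14,0],[1.5,43.4,1.6]],[[0,14,0],[1.7,49,1.8]]])

```text
clock: 3.48
tcp_pos: [495.8, -146.5, 206.7]
orientation: [0.466, -0.312, 0.634, -0.532]
ft_force: [-0.2, -0.3, 0.8]
grip_width: -0.2
```

```bash
cat > pic.py <<'E'
import sys,cv2
from rig import *
import pickle
for n in sys.argv[2:]:
    f=grab_frame(n); cv2.imwrite(f"pics/{n}{sys.argv[1]}.png",f["img"][:,:,::-1]); pickle.dump(f,open(f"{n}{sys.argv[1]}.pkl","wb"))
    if n=="scene":
        im=f["img"][:,:,::-1][105:285,230:430]; cv2.imwrite(f"pics/{n}{sys.argv[1]}z.png",cv2.resize(im,None,fx=3.3,fy=3.3,interpolation=cv2.INTER_CUBIC))
E
python3 pic.py 1 scene wrist;python3 st.py 25 0
```

```text
t 3.5833 tcp [ 495.89 -146.64  207.03] gut [-202.3   -44.9   184.74] F [ 1.06 -0.51  0.75] Fg [ 0.05 -1.17  0.75] w 0.10214794784955421 q [-0.69  0.06  1.77  0.25  1.4  -0.36] dq [ 0.   -0.   -0.01 -0.01  0.   -0.12]
target [ 503.5  -128.73   57.72] delta [ 19.9  149.26  -0.01] [ 0.02  0.42 -0.02]
```

View pics/wrist1.png

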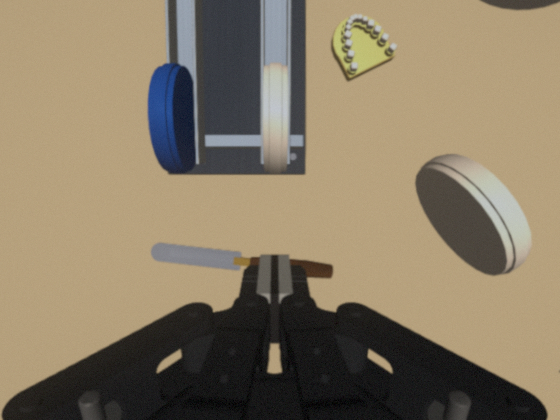

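View pics/scene1z.png

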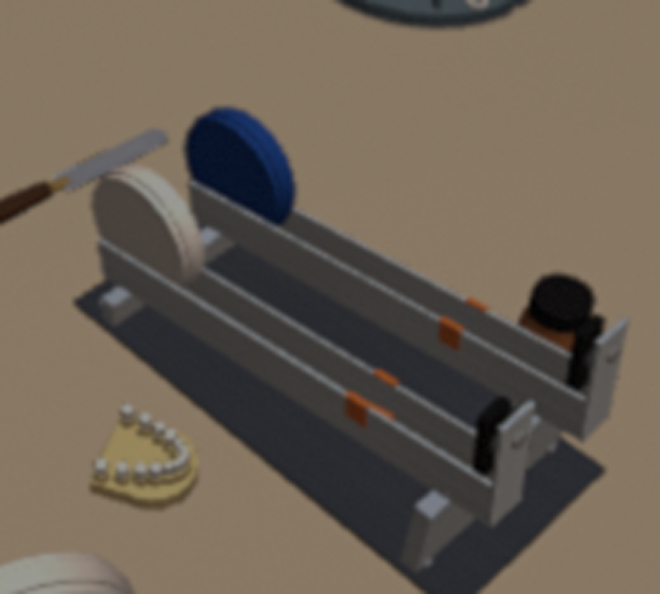

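The wrist picture shows the shut fingers at column 275, in line with the white blank (263–289, 65–172). The wax blank is to the left at (172,118), and the spatula lies below the fingertips. Next I'll compare the predicted pixels with this view.

```bash
python3 - <<'E'
from plan import *
from rig import sense
s=sense();f=pickle.load(open("wrist1.pkl","rb"));c=wcam(f,s)
w=lambda P:proj(c,np.array(P,float)@Rg.T+og).round(1).tolist()
print("tops",w([[-120,-45,98],[-120,45,98]]),"rear/front",w([[-169,-45,49],[-71,-45,49]]))
print("wall ends z30",w([[-161,-59.25,30],[-161,-30.75,30],[-161,30.75,30],[-161,59.25,30]]))
print("tip",proj(c,s["tcp_pos"]))
print("scene tip",proj(cam(pickle.load(open("scene1.pkl","rb"))),s["tcp_pos"]))
im=f["img"][:,:,::-1][40:300,130:360];cv2.imwrite("pics/w1z.png",cv2.resize(im,None,fx=3,fy=3 if 0 else 2.3,interpolation=cv2.INTER_CUBIC))
E
```

```text
tops [[274.3, 112.9], [157.9, 112.9]] rear/front [[273.9, 172.6], [274.6, 63.0]]
wall ends z30 [[288.3, 163.3], [259.5, 163.1], [197.6, 162.8], [169.1, 162.8]]
tip [[273.2010879  249.67442038]]
scene tip [[242.74185384 110.15352275]]
```

View pics/w1z.png

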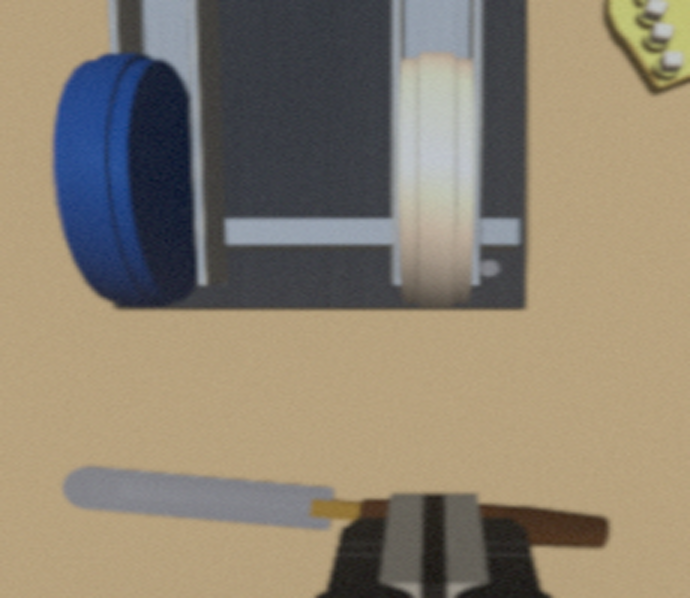

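View pics/scene1.png

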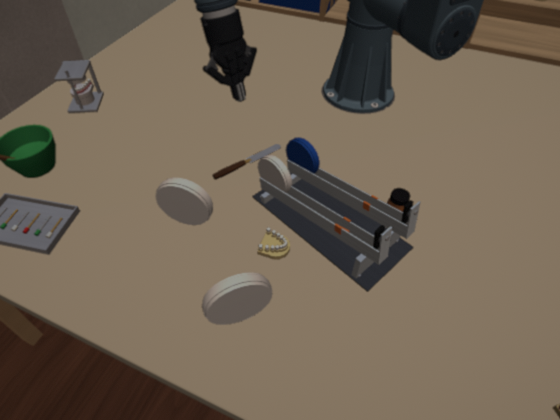

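Emit:
apply_moves(series=[[[5,15,0],[0,0.4,0]],[[10,35,0],[0,0.4,0]],[[14,58,0],[0,0.4,0]],[[17,81,0],[0,0.4,0]],[[20,104,0],[0,0.4,0]],[[20,125,0],[0,0.4,0]],[[20,140,0],[0,0.4,0]],[[20,148,0],[0,0.4,0]]])

```text
clock: 4.25
tcp_pos: [502.6, -128.1, 57.2]
orientation: [0.466, -0.313, 0.635, -0.531]
ft_force: [-1.3, -0.7, -0.1]
grip_width: -0.1
```

```bash
python3 pic.py 2 scene wrist;python3 st.py 2 0
```

```text
t 4.35 tcp [ 502.89 -128.35   58.03] gut [-203.66  -44.29   34.47] F [ 0.19 -0.26 -0.34] Fg [-0.21 -0.28 -0.32] w 0.035879271651902245 q [-0.65  0.26  1.88  0.29  1.09 -0.4 ] dq [-0.01 -0.03 -0.03 -0.    0.02  0.01]
target [ 512.09 -108.24   63.67] delta [-22.8    0.29   0.79] [ 0.15  0.2  -0.05]
```

View pics/wrist2.png

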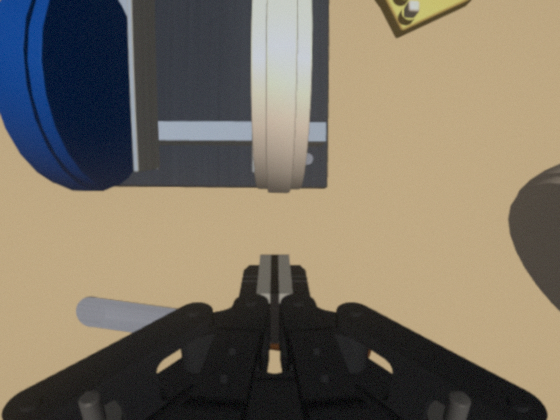

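View pics/scene2z.png

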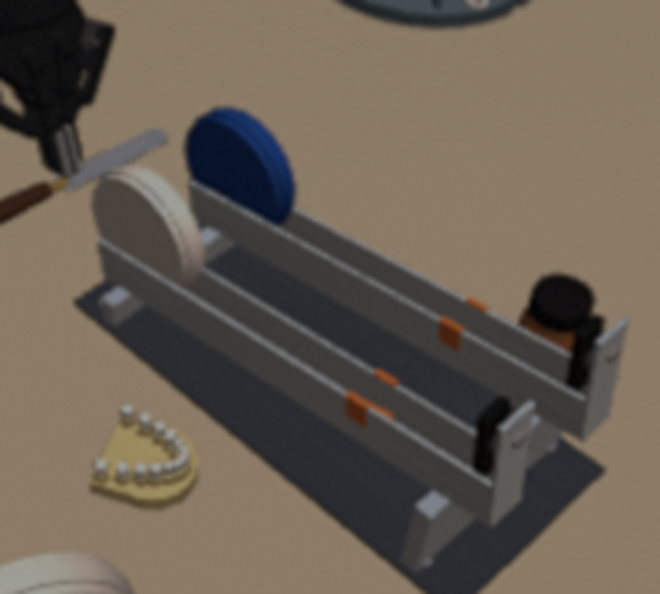

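```bash
python3 - <<'E'
from plan import *
from rig import sense
s=sense();f=pickle.load(open("wrist2.pkl","rb"));c=wcam(f,s)
for y in(-43,-45,-47): print(y,proj(c,np.array([[-169,y,49.],[-164,y,70],[-161,y,30],[-161,y-14.25,30]])@Rg.T+og).round(1).tolist())
print("tip",proj(c,s["tcp_pos"]))
im=f["img"][:,:,::-1][100:280,180:350];cv2.imwrite("pics/w2z.png",cv2.resize(im,None,fx=3.3,fy=3.3,interpolation=cv2.INTER_CUBIC))
E
```

```text
-43 [[270.6, 190.1], [270.0, 184.1], [271.1, 171.2], [297.4, 171.3]]
-45 [[274.7, 190.1], [274.7, 184.2], [274.8, 171.2], [301.1, 171.3]]
-47 [[278.8, 190.1], [279.4, 184.2], [278.5, 171.2], [304.8, 171.3]]
tip [[273.21008415 249.6686593 ]]
```

View pics/w2z.png

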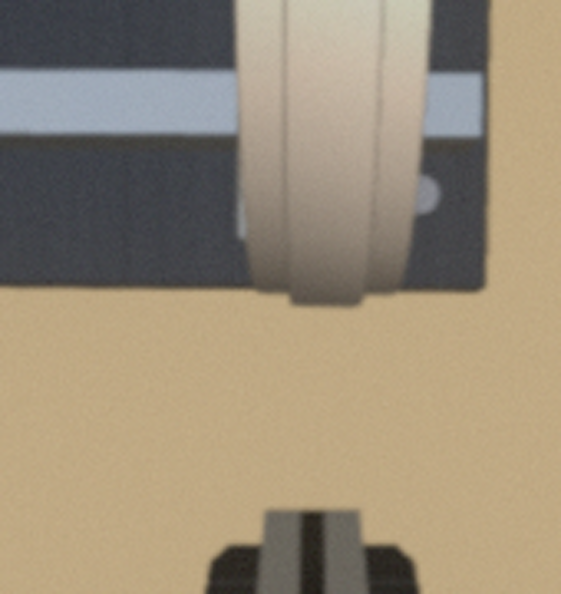

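Emit:
apply_moves(series=[[[-3,-1,0.5],[0,0,0]],[[-6,-2,1],[0,0,0]],[[-9,-2,1.5],[0,0,0]],[[-12,-2,2],[0,0,0]],[[-15,-2,2],[0,0,0]],[[-17,-2,2],[0,0,0]],[[-18,-2,2],[0,0,0]],[[-19,-2,2],[0,0,0]]])

```text
clock: 5.02
tcp_pos: [512.5, -113.4, 66.3]
orientation: [0.466, -0.312, 0.634, -0.532]
ft_force: [-0.8, 0.4, -0.3]
grip_width: 0.1
```

```bash
python3 pic.py 3 scene wrist;python3 st.py 0 0; python3 - <<'E'
import cv2,pickle
f=pickle.load(open("wrist3.pkl","rb"))
im=f["img"][:,:,::-1][100:280,180:350];cv2.imwrite("pics/w3z.png",cv2.resize(im,None,fx=3.3,fy=3.3,interpolation=cv2.INTER_CUBIC))
E
```

```text
t 5.1167 tcp [ 512.47 -113.48   66.15] gut [-185.28  -47.38   40.08] F [-0.76  0.7   0.58] Fg [0.43 0.97 0.53] w 0.03466579398094406 q [-0.62  0.25  1.87  0.29  1.1  -0.36] dq [-0.  0.  0. -0. -0. -0.]
target [ 512.84 -106.46   64.19] delta [-5.88  3.61 -2.37] [-0.02  0.11 -0.01]
```

View pics/w3z.png

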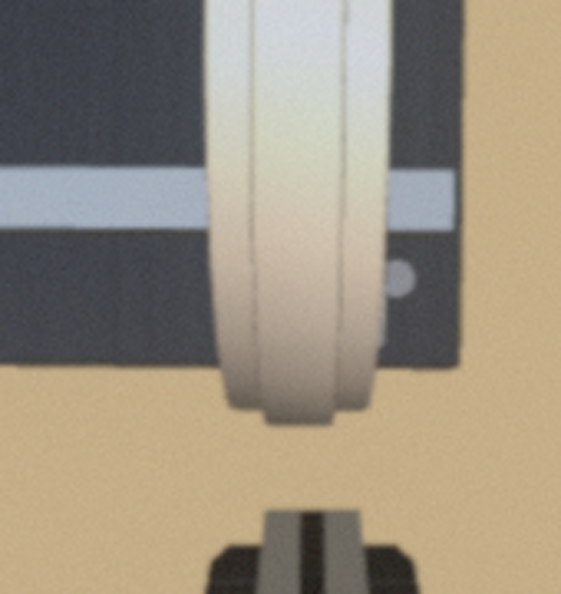

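View pics/scene3z.png

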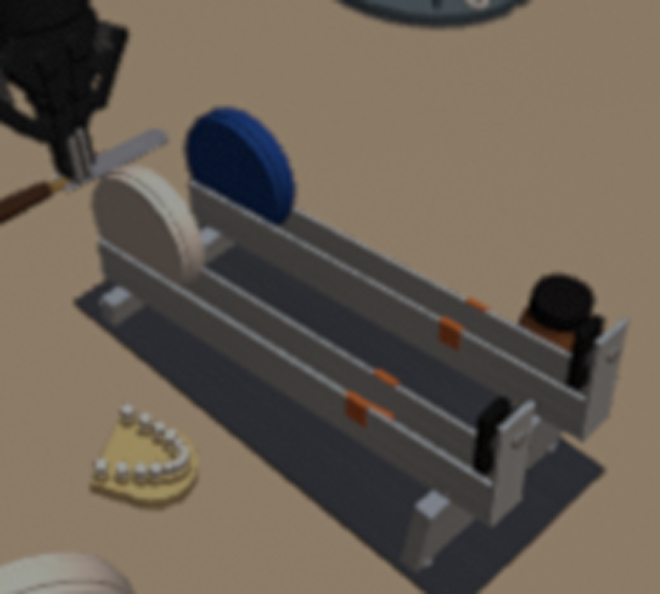

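```bash
python3 - <<'E'
from plan import *
f=pickle.load(open("wrist3.pkl","rb"))
M=np.linalg.inv(f["hand_eye"]);K=np.array([[f["fx"],0,f["cx"]],[0,f["fy"],f["cy"]],[0,0,1]])
for x in(-11,0,11):
  for y in(0,-8,-13):
    print(x,y,cv2.projectPoints(np.array([[x,y,0.],[x,y,14.5]]),cv2.Rodrigues(M[:3,:3])[0],M[:3,3],K,f["distortion"])[0][:,0].round(1).tolist())
E
```

```text
-11 0 [[273.2, 231.0], [300.0, 230.9]]
-11 -8 [[273.1, 236.5], [301.2, 236.4]]
-11 -13 [[273.1, 240.2], [301.9, 240.1]]
0 0 [[273.2, 249.7], [299.6, 249.6]]
0 -8 [[273.2, 255.9], [300.7, 255.9]]
0 -13 [[273.1, 260.1], [301.4, 260.0]]
11 0 [[273.2, 267.7], [299.1, 267.7]]
11 -8 [[273.2, 274.6], [300.2, 274.5]]
11 -13 [[273.2, 279.1], [300.9, 279.1]]
```

```bash
python3 - <<'E'
from plan import *
from rig import sense
s=sense();f=pickle.load(open("scene3.pkl","rb"));c=cam(f);Rt=quat(s["orientation"]).as_matrix()
im=cv2.resize(f["img"][90:190,220:330,::-1],None,fx=6,fy=6,interpolation=cv2.INTER_CUBIC)
im=cv2.convertScaleAbs(im,alpha=1.8)
for p,col in(((0,0,0),(0,0,255)),((-11,0,0),(0,255,0)),((11,0,0),(255,0,0)),((0,-20,0),(0,255,255))):
    q=proj(c,Rt@np.array(p,float)+s["tcp_pos"])[0]; print(p,q); cv2.circle(im,(int((q[0]-220)*6),int((q[1]-90)*6)),3,col,-1)
q=proj(c,(Rg@np.array([[-169,-45,49],[-120,-45,98.]]).T).T+og)
for a in q: cv2.circle(im,(int((a[0]-220)*6),int((a[1]-90)*6)),3,(255,0,255),-1)
cv2.imwrite("pics/s3zz.png",im)
f=pickle.load(open("wrist3.pkl","rb"))
im=cv2.convertScaleAbs(cv2.resize(f["img"][220:420,180:370,::-1],None,fx=3,fy=3,interpolation=cv2.INTER_CUBIC),alpha=2.5)
cv2.imwrite("pics/w3f.png",im)
E
```

```text
(0, 0, 0) [255.55458443 166.97956236]
(-11, 0, 0) [258.50375589 168.32173226]
(11, 0, 0) [252.65066404 165.6580607 ]
(0, -20, 0) [253.79935775 159.84358637]
```

View pics/s3zz.png

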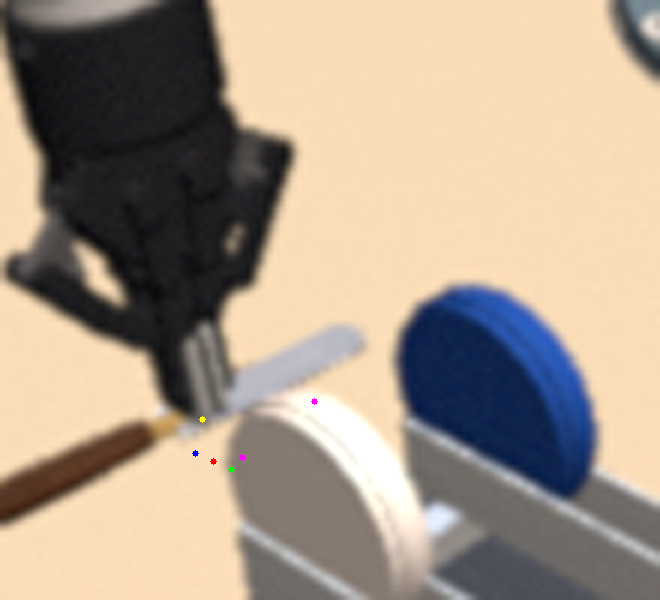

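View pics/w3f.png

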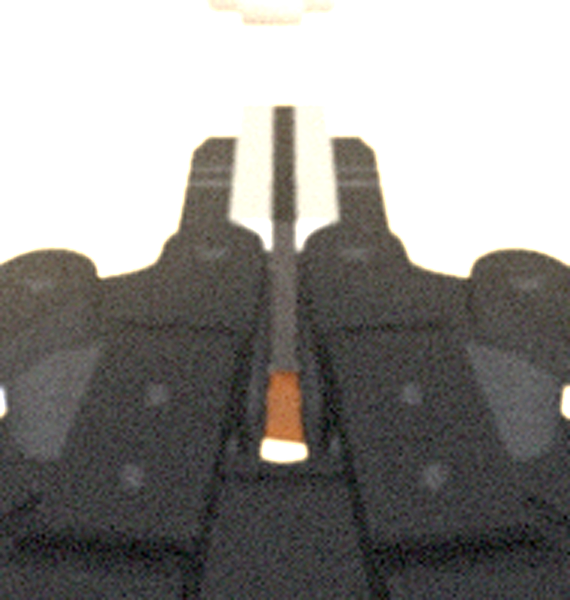

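```bash
python3 - <<'E'
from plan import *
from rig import sense
s=sense();f=pickle.load(open("scene3.pkl","rb"));c=cam(f);w=wcam(pickle.load(open("wrist3.pkl","rb")),s);Rt=quat(s["orientation"]).as_matrix()
def P(c): return np.c_[c[0].T,-c[0].T@c[1]]
def und(c,uv): return cv2.undistortPoints(np.array(uv,float).reshape(1,1,2),c[2],c[3])[0,0]
for su in((207,411),(203,414),(210,409)):
    a=und(c,(220+su[0]/6,90+su[1]/6));b=und(w,(274.8,254.5))
    X=cv2.triangulatePoints(P(c),P(w),a.reshape(2,1),b.reshape(2,1))[:,0];X=X[:3]/X[3]
    print(X.round(1),"gut",gf(X).round(1),"tool",(Rt.T@(X-s["tcp_pos"])).round(1))
E
```

```text
[ 514.5 -112.8   94.8] gut [-179.8  -49.    68.2] tool [ -8.8 -27.3   1.7]
[ 514.7 -113.7   92.9] gut [-180.9  -49.5   66.5] tool [ -7.5 -25.7   2.1]
[ 514.4 -112.1   96.1] gut [-179.1  -48.6   69.4] tool [ -9.7 -28.4   1.3]
```

Emit:
apply_moves(series=[[[-2,0,0],[0,0,0]],[[-3,0,-0.5],[0,0,0]],[[-4,0,-1],[0,0,0]],[[-5,0,-1],[0,0,0]],[[-6,0,-1],[0,0,0]],[[-7,0,-1],[0,0,0]],[[-8,0,-1],[0,0,0]],[[-9,0,-1],[0,0,0]]])

```text
clock: 5.78
tcp_pos: [515.0, -105.1, 68.5]
orientation: [0.466, -0.312, 0.634, -0.532]
ft_force: [0.5, -0.4, 0.2]
grip_width: 0.0
```

```bash
python3 pic.py 4 scene wrist;python3 st.py 0 0; python3 - <<'E'
import cv2,pickle
f=pickle.load(open("wrist4.pkl","rb"))
a=cv2.resize(f["img"][:,:,::-1][100:280,180:350],None,fx=2.3,fy=2.3,interpolation=cv2.INTER_CUBIC)
f=pickle.load(open("scene4.pkl","rb"))
b=cv2.resize(f["img"][90:190,220:320,::-1],None,fx=4.14,fy=4.14,interpolation=cv2.INTER_CUBIC)
cv2.imwrite("pics/c4.png",cv2.convertScaleAbs(cv2.hconcat([a,b[:a.shape[0]]]),alpha=1.4))
E
```

```text
t 5.8833 tcp [ 514.99 -105.09   68.53] gut [-176.32  -46.46   41.23] F [0.21 0.35 0.51] Fg [ 0.48 -0.06  0.45] w -0.6085279624829396 q [-0.6   0.24  1.87  0.29  1.1  -0.35] dq [-0.  0. -0. -0. -0. -0.]
target [ 512.84 -106.46   64.19] delta [ 3.15  3.65 -1.46] [-0.02  0.11 -0.01]
```

View pics/c4.png

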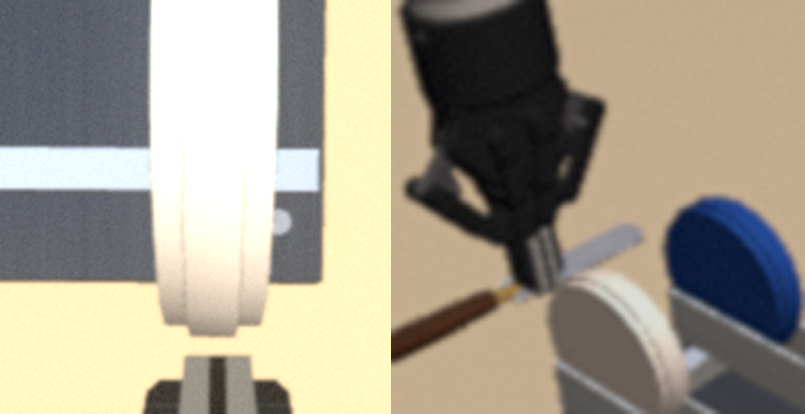

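Emit:
apply_moves(series=[[[4,0,0],[0,0,0]],[[8,3,0],[0,0,0]],[[11,8,0],[0,0,0]],[[11,14,0],[0,0,0]],[[11,20,0],[0,0,0]],[[11,25,0],[0,0,0]],[[11,28,0],[0,0,0]],[[11,28,0],[0,0,0]]])

```text
clock: 6.55
tcp_pos: [513.0, -107.6, 37.5]
orientation: [0.466, -0.312, 0.635, -0.532]
ft_force: [-0.0, -1.0, 0.5]
grip_width: 0.2
```

```bash
cat > v.py <<'E'
import cv2,pickle,sys
from plan import *
from rig import *
n=sys.argv[1]
s=sense()
fw=grab_frame("wrist");fs=grab_frame("scene");pickle.dump((s,fw,fs),open(f"v{n}.pkl","wb"))
np.set_printoptions(precision=2,suppress=True)
print("t",s["clock"],"gut",gf(s["tcp_pos"]),"Fg",Rg.T@s["ft_force"],"R",delta(s["tcp_pos"],quat(s["orientation"]).as_matrix(),s["tcp_pos"],toolR())[1])
u=np.array([gf(s["tcp_pos"])]); q=proj(cam(fs),(u+[30,0,20])@Rg.T+og)[0]; x0=int(np.clip(q[0]-50,0,460));y0=int(np.clip(q[1]-55,0,310))
a=cv2.resize(fw["img"][60:280,170:370,::-1],None,fx=1.9,fy=1.9,interpolation=cv2.INTER_CUBIC)
b=cv2.resize(fs["img"][y0:y0+105,x0:x0+105,::-1],None,fx=3.98,fy=3.98,interpolation=cv2.INTER_CUBIC)
print("scene crop",x0,y0)
cv2.imwrite(f"pics/c{n}.png",cv2.convertScaleAbs(cv2.hconcat([a,cv2.resize(b,(418,a.shape[0]))]),alpha=1.3))
E
python3 v.py 5
```

```text
t 6.55 gut [-183.68  -45.64   10.96] Fg [-0.89 -0.36  0.68] R [ 0.08  0.09 -0.03]
scene crop 215 119
```

View pics/c5.png

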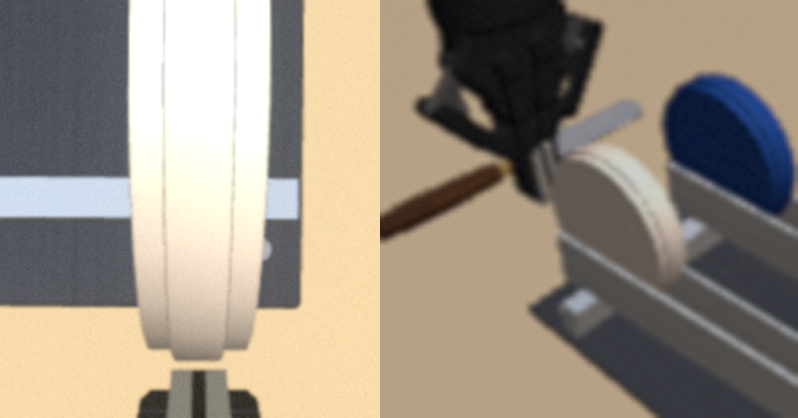

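```bash
cat > tri.py <<'E'
import sys
from plan import *
def tip(n,su):
    s,fw,fs=pickle.load(open(f"v{n}.pkl","rb"));c=cam(fs);w=wcam(fw,s);Rt=quat(s["orientation"]).as_matrix()
    P=lambda c:np.c_[c[0].T,-c[0].T@c[1]]
    und=lambda c,uv:cv2.undistortPoints(np.array(uv,float).reshape(1,1,2),c[2],c[3])[0,0]
    X=cv2.triangulatePoints(P(c),P(w),und(c,su).reshape(2,1),und(w,(274.8,254.5)).reshape(2,1))[:,0];X=X[:3]/X[3]
    print("gut",gf(X).round(1),"tool",(Rt.T@(X-s["tcp_pos"])).round(1))
if __name__=="__main__":
    n=sys.argv[1]; s,fw,fs=pickle.load(open(f"v{n}.pkl","rb"))
    im=cv2.resize(fs["img"][120:200,225:305,::-1],None,fx=7,fy=7,interpolation=cv2.INTER_CUBIC);cv2.imwrite("pics/t%s.png"%n,cv2.convertScaleAbs(im,alpha=2))
    tip(n,(256,169)); tip(n,(257,168))
E
python3 tri.py 5
```

```text
gut [-179.9  -48.1   36.8] tool [ -6.9 -25.2   2.5]
gut [-177.9  -47.4   40.4] tool [ -9.3 -28.6   1.7]
```

View pics/t5.png

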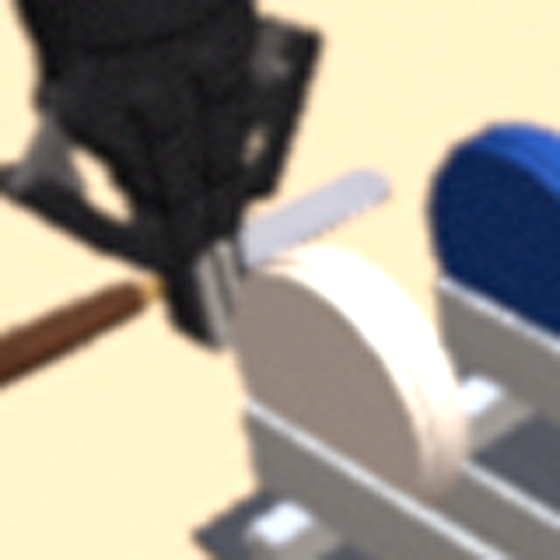

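Emit:
apply_moves(series=[[[-1,-2,0],[0,0,0]],[[-2,-4,0],[0,0,0]],[[-3,-4,0],[0,0,0]],[[-4,-4,0],[0,0,0]],[[-5,-3.9,0],[0,0,0]],[[-6,-3.8,0],[0,0,0]],[[-7,-3.7,0],[0,0,0]],[[-8,-3.6,0],[0,0,0]]])

```text
clock: 7.32
tcp_pos: [516.2, -101.9, 44.1]
orientation: [0.466, -0.312, 0.634, -0.532]
ft_force: [-0.6, -1.4, 0.4]
grip_width: -0.1
```

```bash
python3 v.py 6
```

```text
t 7.3167 gut [-176.37  -46.4    16.58] Fg [-1.42 -0.01  0.58] R [-0.02  0.1  -0.01]
scene crop 216 119
```

View pics/c6.png

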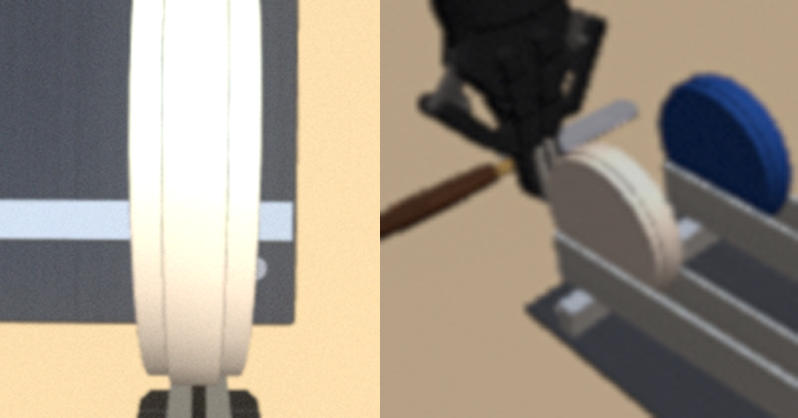

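Emit:
apply_moves(series=[[[-1,0.1,0],[0,0,0]],[[-2,0.2,0],[0,0,0]],[[-3,0.4,0],[0,0,0]],[[-4,0.5,0],[0,0,0]],[[-5,0.6,0],[0,0,0]],[[-6,0.7,0],[0,0,0]],[[-7,0.9,0],[0,0,0]],[[-8,1,0],[0,0,0]]])

```text
clock: 8.08
tcp_pos: [519.4, -94.6, 45.3]
orientation: [0.466, -0.312, 0.634, -0.532]
ft_force: [0.0, -2.2, 0.0]
grip_width: -0.1
```

```bash
python3 v.py 7
```

```text
t 8.0833 gut [-168.3   -46.46   16.61] Fg [-2.   -0.89  0.31] R [-0.03  0.1  -0.01]
scene crop 219 120
```

View pics/c7.png

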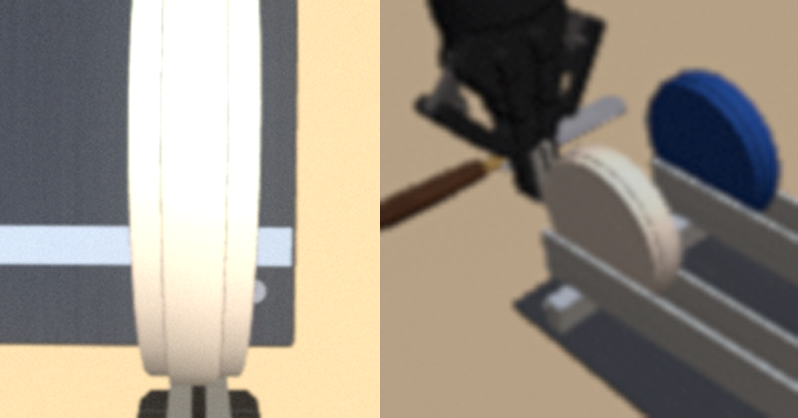

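Emit:
apply_moves(series=[[[-1.5,0.2,0],[0,0,0]],[[-3.2,0.4,0],[0,0,0]],[[-5.2,0.6,0],[0,0,0]],[[-7.5,0.9,0],[0,0,0]],[[-10,1.2,0],[0,0,0]],[[-12.7,1.6,0],[0,0,0]],[[-15.6,1.9,0],[0,0,0]],[[-18.6,2.3,0],[0,0,0]]])

```text
clock: 8.85
tcp_pos: [526.6, -77.2, 47.9]
orientation: [0.466, -0.312, 0.634, -0.532]
ft_force: [0.3, -2.0, 0.7]
grip_width: -0.0
```

Emit:
apply_moves(series=[[[-3,0.4,0],[0,0,0]],[[-6,0.7,0],[0,0,0]],[[-9,1.1,0],[0,0,0]],[[-12,1.5,0],[0,0,0]],[[-15,1.8,0],[0,0,0]],[[-18,2.2,0],[0,0,0]],[[-21,2.6,0],[0,0,0]],[[-24,2.9,0],[0,0,0]]])

```text
clock: 9.52
tcp_pos: [535.8, -55.2, 51.3]
orientation: [0.466, -0.312, 0.634, -0.532]
ft_force: [-0.4, -0.9, 1.2]
grip_width: 0.0
```

```bash
python3 v.py 8
```

```text
t 9.5167 gut [-125.18  -46.34   16.62] Fg [-0.84  0.03  1.34] R [-0.02  0.1  -0.01]
scene crop 232 128
```

View pics/c8.png

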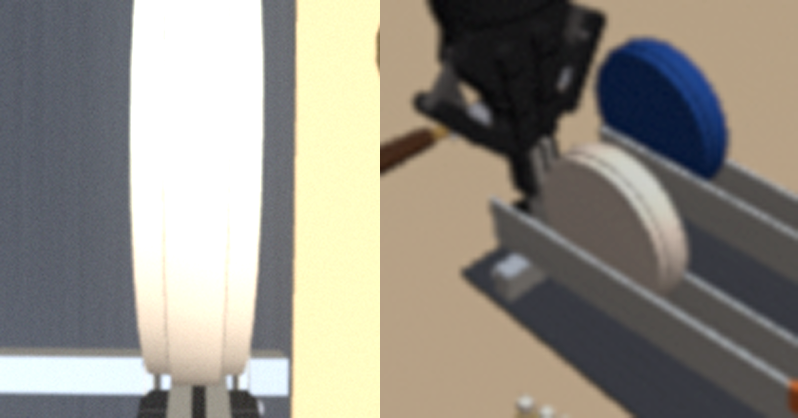

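Emit:
apply_moves(series=[[[-3,0.4,0],[0,0,0]],[[-6,0.7,0],[0,0,0]],[[-9,1.1,0],[0,0,0]],[[-12,1.5,0],[0,0,0]],[[-15,1.8,0],[0,0,0]],[[-18,2.2,0],[0,0,0]],[[-21,2.6,0],[0,0,0]],[[-24,2.9,0],[0,0,0]]])

```text
clock: 10.28
tcp_pos: [545.0, -33.0, 54.7]
orientation: [0.466, -0.312, 0.634, -0.532]
ft_force: [-0.8, -2.0, 0.8]
grip_width: -0.2
```

Emit:
apply_moves(series=[[[-3,0.4,0],[0,0,0]],[[-6,0.7,0],[0,0,0]],[[-9,1.1,0],[0,0,0]],[[-12,1.5,0],[0,0,0]],[[-15,1.8,0],[0,0,0]],[[-18,2.2,0],[0,0,0]],[[-21,2.6,0],[0,0,0]],[[-24,2.9,0],[0,0,0]]])

```text
clock: 10.95
tcp_pos: [554.2, -11.0, 58.1]
orientation: [0.466, -0.312, 0.634, -0.532]
ft_force: [-0.1, -1.4, 0.6]
grip_width: 0.2
```

Emit:
apply_moves(series=[[[-3,0.4,0],[0,0,0]],[[-6,0.7,0],[0,0,0]],[[-9,1.1,0],[0,0,0]],[[-12,1.5,0],[0,0,0]],[[-15,1.8,0],[0,0,0]],[[-18,2.2,0],[0,0,0]],[[-21,2.6,0],[0,0,0]],[[-24,2.9,0],[0,0,0]]])

```text
clock: 11.62
tcp_pos: [563.4, 11.1, 61.5]
orientation: [0.466, -0.312, 0.634, -0.532]
ft_force: [-0.1, -1.2, 0.7]
grip_width: -0.2
```

```bash
python3 v.py 9
```

```text
t 11.6167 gut [-52.67 -46.18  16.75] Fg [-0.98 -0.38  0.88] R [-0.02  0.1  -0.01]
scene crop 255 142
```

View pics/c9.png

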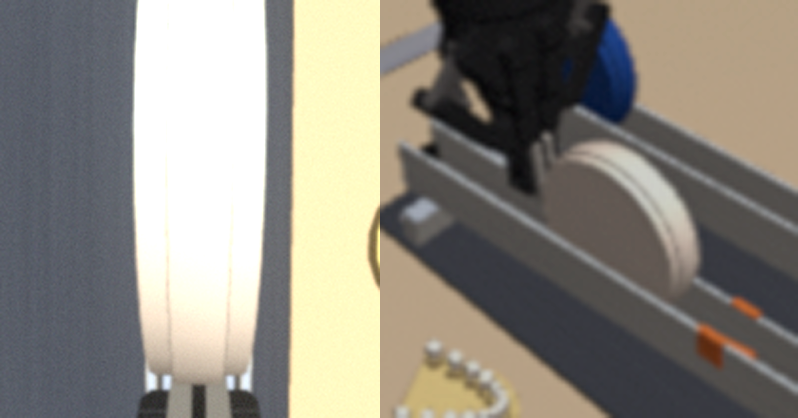

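Emit:
apply_moves(series=[[[-3,0.4,0],[0,0,0]],[[-6,0.7,0],[0,0,0]],[[-9,1.1,0],[0,0,0]],[[-12,1.5,0],[0,0,0]],[[-15,1.8,0],[0,0,0]],[[-18,2.2,0],[0,0,0]],[[-21,2.6,0],[0,0,0]],[[-24,2.9,0],[0,0,0]]])

```text
clock: 12.38
tcp_pos: [572.6, 33.2, 64.9]
orientation: [0.466, -0.312, 0.634, -0.532]
ft_force: [-1.0, -1.0, 0.1]
grip_width: 0.0
```

Emit:
apply_moves(series=[[[-3,0.4,0],[0,0,0]],[[-6,0.7,0],[0,0,0]],[[-8.8,1.1,0],[0,0,0]],[[-11.4,1.4,0],[0,0,0]],[[-13.8,1.7,0],[0,0,0]],[[-16,2,0],[0,0,0]],[[-18,2.2,0],[0,0,0]],[[-20,2.4,0],[0,0,0]]])

```text
clock: 13.05
tcp_pos: [580.2, 51.2, 67.7]
orientation: [0.466, -0.312, 0.634, -0.533]
ft_force: [-1.2, -3.2, 0.2]
grip_width: 0.1
```

Emit:
apply_moves(series=[[[-2,0.2,0],[0,0,0]],[[-4,0.5,0],[0,0,0]],[[-6,0.7,0],[0,0,0]],[[-8,1,0],[0,0,0]],[[-10,1.2,0],[0,0,0]],[[-12,1.5,0],[0,0,0]],[[-14,1.7,0],[0,0,0]],[[-16,2,0],[0,0,0]]])

```text
clock: 13.72
tcp_pos: [586.4, 66.2, 70.0]
orientation: [0.466, -0.312, 0.634, -0.532]
ft_force: [-0.5, -2.5, 0.2]
grip_width: 0.1
```

```bash
python3 v.py 10
```

```text
t 13.7167 gut [  7.68 -46.12  16.84] Fg [-2.46 -0.56  0.56] R [-0.02  0.1  -0.01]
scene crop 276 155
```

View pics/c10.png

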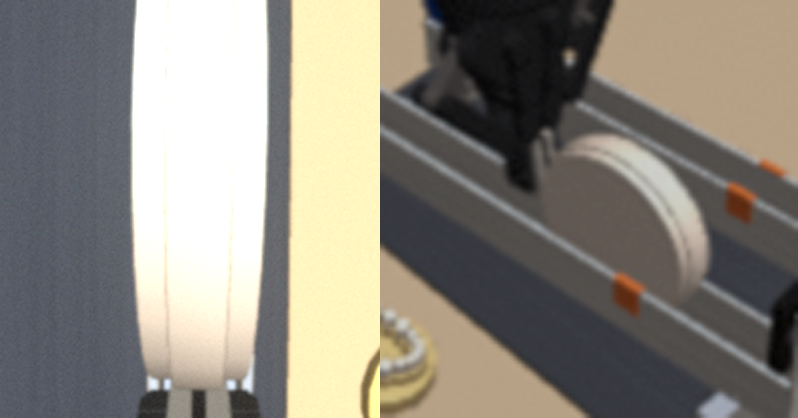

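Emit:
apply_moves(series=[[[-2,0.2,0],[0,0,0]],[[-4,0.5,0],[0,0,0]],[[-6,0.7,0],[0,0,0]],[[-8,1,0],[0,0,0]],[[-10,1.2,0],[0,0,0]],[[-12,1.5,0],[0,0,0]],[[-13.8,1.7,0],[0,0,0]],[[-15.4,1.9,0],[0,0,0]]])

```text
clock: 14.48
tcp_pos: [592.4, 80.7, 72.2]
orientation: [0.466, -0.312, 0.634, -0.532]
ft_force: [-1.4, -1.2, 0.9]
grip_width: 0.2
```

Emit:
apply_moves(series=[[[-1.5,0.2,0],[0,0,0]],[[-3,0.4,0],[0,0,0]],[[-4.5,0.6,0],[0,0,0]],[[-6,0.7,0],[0,0,0]],[[-7.4,0.9,0],[0,0,0]],[[-8.7,1.1,0],[0,0,0]],[[-9.9,1.2,0],[0,0,0]],[[-11,1.3,0],[0,0,0]]])

```text
clock: 15.15
tcp_pos: [596.5, 90.5, 73.7]
orientation: [0.466, -0.312, 0.634, -0.532]
ft_force: [-0.1, 0.2, -0.3]
grip_width: 0.1
```

```bash
python3 v.py 11
```

```text
t 15.15 gut [ 34.29 -46.04  16.87] Fg [ 0.11  0.2  -0.28] R [-0.02  0.1  -0.02]
scene crop 286 161
```

View pics/c11.png

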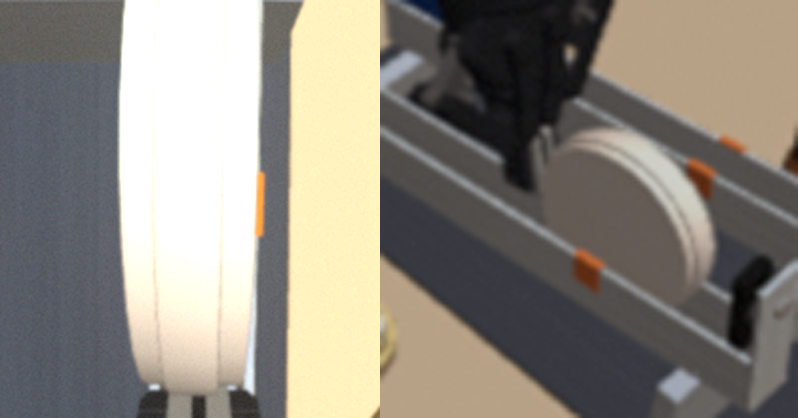

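Emit:
apply_moves(series=[[[-1,0.1,0],[0,0,0]],[[-2,0.2,0],[0,0,0]],[[-3,0.4,0],[0,0,0]],[[-4,0.5,0],[0,0,0]],[[-5,0.6,0],[0,0,0]],[[-6,0.7,0],[0,0,0]],[[-7,0.9,0],[0,0,0]],[[-8,1,0],[0,0,0]]])

```text
clock: 15.92
tcp_pos: [599.6, 97.9, 74.8]
orientation: [0.466, -0.312, 0.634, -0.532]
ft_force: [-0.7, 0.2, 0.7]
grip_width: 0.1
```

```bash
python3 v.py 12
```

```text
t 15.9167 gut [ 42.31 -46.06  16.87] Fg [0.06 0.69 0.71] R [-0.02  0.11 -0.01]
scene crop 289 162
```

View pics/c12.png

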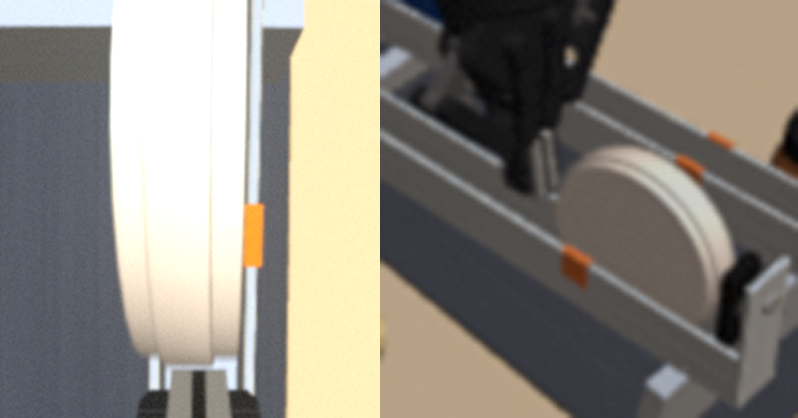

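The blank has dropped over the crest and is ahead of the fingers, near the pad. I'll hold still for one call to see whether it settles.

Emit:
apply_moves(series=[[[0,0,0],[0,0,0]],[[0,0,0],[0,0,0]],[[0,0,0],[0,0,0]],[[0,0,0],[0,0,0]],[[0,0,0],[0,0,0]],[[0,0,0],[0,0,0]],[[0,0,0],[0,0,0]],[[0,0,0],[0,0,0]]])

```text
clock: 16.68
tcp_pos: [599.6, 97.7, 74.8]
orientation: [0.466, -0.312, 0.634, -0.532]
ft_force: [-0.8, 0.0, -0.5]
grip_width: 0.1
```

```bash
python3 v.py 13; python3 - <<'E'
from plan import *
s,fw,fs=pickle.load(open("v13.pkl","rb"));c=cam(fs)
im=cv2.resize(fs["img"][150:270,290:410,::-1],None,fx=5,fy=5,interpolation=cv2.INTER_CUBIC);im=cv2.convertScaleAbs(im,alpha=1.5)
a=np.linspace(0,2*np.pi,50)
q=proj(c,np.c_[109.6+49*np.cos(a),0*a-50,49+49*np.sin(a)]@Rg.T+og)
for p in q: cv2.circle(im,(int((p[0]-290)*5),int((p[1]-150)*5)),1,(0,255,0),-1)
cv2.imwrite("pics/s13.png",im)
E
```

```text
t 16.6833 gut [ 42.12 -46.06  16.87] Fg [-0.34  0.73 -0.42] R [-0.02  0.1  -0.01]
scene crop 289 162
```

View pics/c13.png

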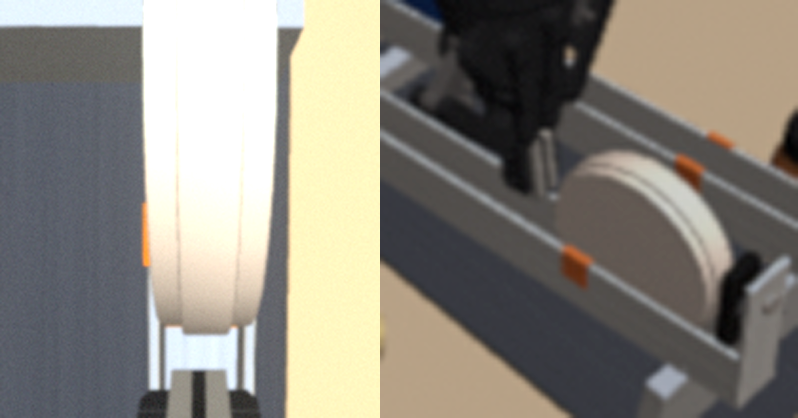

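View pics/s13.png

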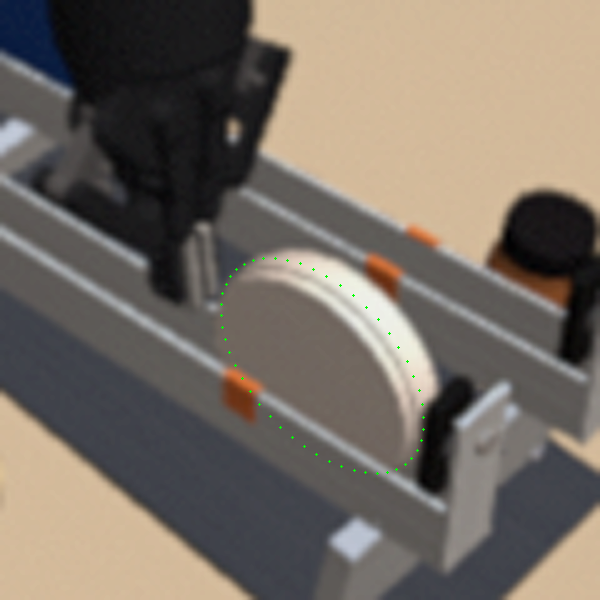

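The blank is sitting behind the sill: the picture matches the seat outline, and there's a clear gap to the fingers. Now I'll back off and lift clear.

Emit:
apply_moves(series=[[[2,0,0],[0,0,0]],[[6,-1,0],[0,0,0]],[[11,-3,0],[0,0,0]],[[17,-7,0],[0,0,0]],[[22,-15,0],[0,0,0]],[[25,-28,0],[0,0,0]],[[27,-44,0],[0,0,0]],[[28,-60,0],[0,0,0]]])

```text
clock: 17.45
tcp_pos: [582.9, 57.4, 127.0]
orientation: [0.466, -0.311, 0.634, -0.533]
ft_force: [0.1, -0.5, 0.0]
grip_width: 0.1
```

Emit:
apply_moves(series=[[[0,-16,0],[0,0,0]],[[0,-34,0],[0,0,0]],[[0,-54,0],[0,0,0]],[[0,-74,0],[0,0,0]],[[0,-94,0],[0,0,0]],[[0,-112,0],[0,0,0]],[[0,-124,0],[0,0,0]],[[0,-130,0],[0,0,0]]])

```text
clock: 18.12
tcp_pos: [570.8, 26.3, 254.2]
orientation: [0.467, -0.311, 0.633, -0.534]
ft_force: [0.6, 0.4, -0.5]
grip_width: -0.0
```

```bash
python3 pic.py 14 top scene wrist; python3 - <<'E'
from plan import *
from rig import *
s=sense();print(s["clock"],gf(s["tcp_pos"]),s["ft_force"])
c=cam(pickle.load(open("scene14.pkl","rb")));im=cv2.imread("pics/scene14z.png")
a=np.linspace(0,2*np.pi,50)
for p in proj(c,np.c_[109.6+49*np.cos(a),0*a-46,49+49*np.sin(a)]@Rg.T+og): cv2.circle(im,(int((p[0]-230)*3.3),int((p[1]-105)*3.3)),1,(0,255,0),-1)
cv2.imwrite("pics/s14o.png",im)
E
```

```text
18.2667 [ -9.03664173 -46.06219134 202.19754254] [-0.09639493  0.37009717 -0.48570613]
```

View pics/s14o.png

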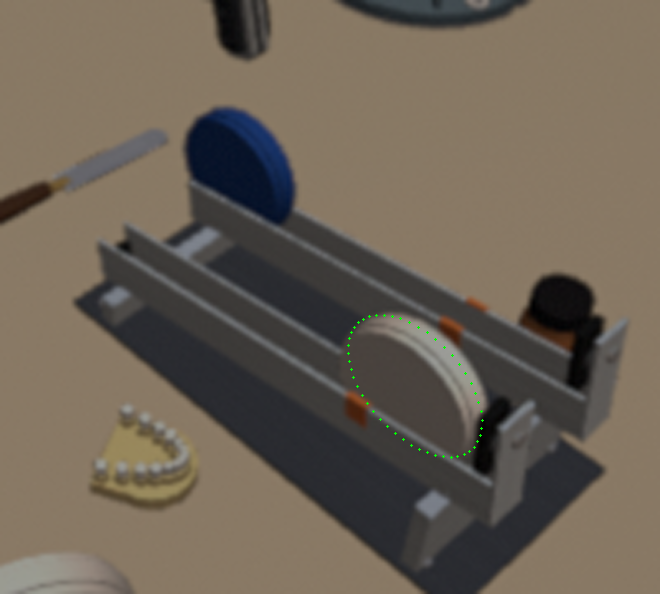

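View pics/top14.png

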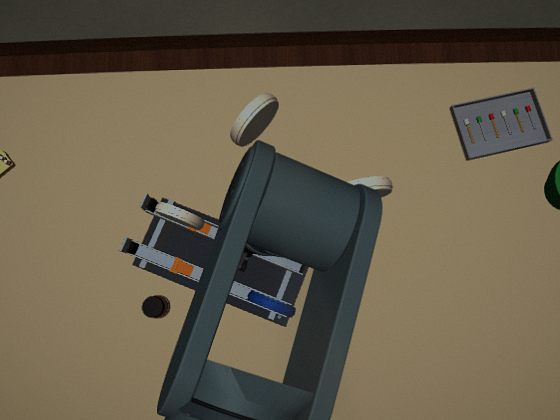

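View pics/wrist14.png

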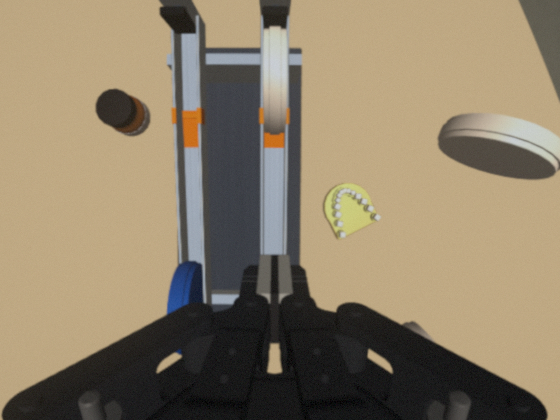

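All three views show the white blank in the seat between sill and pad, at wrist pixels (275, 25–133). The wax blank, cast, jar and spatula are where they started.

```bash
python3 -c "
from rig import *
print(hand_in())"
```

```text
the job is handed in; nothing more can be done
None
```

The white zirconia blank is parked in the seat behind the orange sill, and I handed the job in at about 18 s of the 45 s allowed. I rolled it up its own gutter (y = −45 mm) with the shut fingertips. The force readings I took while pushing stayed at about 1 to 3.5 N.

- **Final position:** after a 0.7 s hold and the arm's retreat, the blank still matched the drawn seat outline (centre at about x = 110 mm). The fingers were clear of everything.
- **Other items:** the wax blank was still at the low end of its gutter. The cast, jar and spatula looked unmoved in the last pictures; I judged this by eye and did not measure it.
- **Check that disagreed:** in two camera views the visible fingertips were about 27 mm short of the reported TCP. I trusted the pictures: the lowered fingers moved the blank when they visibly touched it, and they cleared the gutter walls.
- **Small imperfection:** once past the crest, the blank rolled the last few millimetres into the seat by itself. It rocked briefly between the walls, then came to rest upright.

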